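# Clamp the block, stopping at the clutch's first slip

### The job

Clamp the hardwood block that lies in the nest of the blue hold-down clamp: swing the clamp's grey arm home over the block, then turn its red thumbscrew clockwise until its clutch slips for the first time and stop there at once, well before the knob has slipped an eighth of a turn. Then let go, with the foot tight on the block, the arm home, the block still in its nest and everything else left as it was.

Things in the scene. Friction and masses are not known exactly. Their poses are not given: they have to be found in the camera images.
- clamp: The blue hold-down clamp, fixed to the bench: base plate 160 (x) x 120 (y) x 14 mm, origin at the centre of its underside, z up, local -x is its front. A post 28 mm thick stands at local x = +55 mm and carries the grey swing arm (hub top 85 mm above the bench). The nest for the block (dark rails 8 mm high) is centred at local x = -35 mm, y = 0.
- block: Dark hardwood block 45 (x) x 90 (y) x 30 mm, origin at the centre of its underside, lying loose in the clamp's nest (2 mm play all round), underside 14 mm and top 44 mm above the bench.
- pivot (a point): Point on the vertical hinge axis of the swing arm, on the post, 66 mm above the bench.
- swing_arm (a joint): Hinge of the grey arm, rad. 0 = home at its stop, arm along the clamp's local -x, foot over the block's middle; + = swung out, anticlockwise from above (1.57: along local -y), so it closes clockwise. Starts 0.7 to 1.2 out; stiff, about 3 N at the thumbscrew, and stays where left. Bar 22 mm wide, 66 to 78 mm above the bench, 90 mm from hinge axis to thumbscrew axis.
- knob_grip (a point): Point on the thumbscrew's vertical axis at grip height, 109 mm above the bench; moves with the arm. The red ribbed round knob, 36 mm across, 92 to 120 mm above the bench, keeps its height and can be gripped at any yaw. Holding it at a fixed yaw while the arm swings home turns the screw back by the angle swung (it has room for 2 rad).
- foot: Black round pressure foot 24 mm across under the screw, origin at the centre of its underside. Turning the knob clockwise (from above) lowers it 3.5 mm per rad; it starts 3 to 8 mm above the level of the block's top. The knob drags with about 0.14 N m (0.12 held still) while the foot runs free, and is slightly springy in rotation (about 1.2 N m/rad: it springs back 0.1 to 0.2 rad when let go).
- telltale (a joint): Yellow tell-tale pin in the knob's top that records clutch slip: rises 0.2 mm per rad of clockwise slip from 0 (m), too fine to see or read; feel the torque instead. Must end between 0.02 and 0.16 mm (0.1 to 0.8 rad). Once the foot meets the block the torque climbs from 0.14 N m; within some 0.3 rad the clutch slips at about 0.25 N m and stays there. This takes 1 to 4 rad of turning in all.
- screw_jar: Glass jar of screws with a red lid, 70 mm across, 91 mm tall, origin under its centre; a bystander.
- sanding_block: Cork sanding block 65 x 112 x 36 mm, origin under its centre; a bystander.
- tape_measure: Yellow tape measure 33 x 81 x 66 mm, origin under its centre; a bystander.
- chisel: Chisel with a yellow handle, 260 mm long, origin under its centre; a bystander.

How it is judged:
By the outcome, as a careful person would: the job done as asked, in the order asked, and still so for the second after the job is handed in, with the robot touching nothing.
It also fails if it takes over 64 s, if anything falls off the work surface, if the arm or the gripper's body presses on something with over 40 N, if the wrist force passes 120 N, or if a joint passes its speed limit or range.

### The arm

A 6-joint arm with a two-finger parallel gripper is mounted at the origin on a cart in front of the work surface, level with it; the furniture and walls round the work are solid. World frame = base frame: x ahead of the robot, y to its left, z up, the work surface at z = 0. Lengths are in mm, angles in rad, forces in N, time in s.
With the tool pointing down it reaches from about 275 to 1000 mm from the base axis. Payload 8.4 kg.
Tool frame: the origin (TCP) lies on the centre line of the jaws, within the pads' length; the fingertips stand 14 mm ahead of it and the grasp point (between the pads) lies 5 mm behind it; z points along the fingers, y is the line along which they close (so a half turn about z gives the same grasp; the last joint's range is limited). The gripper opens to 85 mm and grips with 20 to 120 N. Pads are 22 mm wide; open, the fingers measure 114 mm over their backs; the gripper's body (76 mm by 85 mm) begins 54 mm behind the grasp point. The pads swing forward as they close: fully open they stand 13 mm farther back than shut.
Start: joints at [1.156, 0.353, 1.633, -0, 1.155, -0.002], TCP at [250.734, 572.504, 220.281] pointing down, gripper open.
Joint ranges: [-2.63, 2.63], [-0.92, 2.1], [0.06, 2.66], [-1.3, 4.44], [0, 2.69], [-3.02, 3.02]. Speed limits (rad/s): [2.22, 2.22, 2.79, 3.14, 3.14, 3.14].

### API

Orientations are given as [roll, pitch, yaw] about the fixed x, y, z axes, in that order (R = Rz(yaw) Ry(pitch) Rx(roll)).
In Python, from rig import r gives the robot as it stands.
- The arm moves only by the tool step_arm, never from a script. Its argument "plan" is text: rows parted by semicolons, each of 7 numbers parted by spaces: the turn, a rotation vector about the world's x, y, z in degrees, then the shift along the world's x, y, z in mm, then the closure in counts, from 0 (fully open) to 255 (shut). In form: rx ry rz x y z hand; .... A call has 1 to 8 rows; each row is the pose to reach, as a shift and turn from the pose commanded when the call began; what a row does not reach only later rows make up. A row lasts 1/10 s, in which the tool goes at most 50 mm and 8.59 degrees, less where a joint would pass 70% of its speed; a pose out of reach is approached as far as the arm can. A call with a gripper value outside its range is refused whole. The fingers move at their own pace and stop on an object; "force" is the grip in N (left out, the last holds). Time passes only in rows, so rows that repeat a pose let the fingers close. It gives the time, the measured TCP pose, the force, the opening and the grip force at its end, in the units of the state.
- r.sense(): the state, without advancing time (a new reading comes with each control period).
- r.grab_frame(name): name is "scene" or "side" or "wrist"; returns (picture, depth): 420x560x3 uint8, red, green, blue; 420x560 float32, mm along the optical axis (not along the pixel's ray), 0 where there is no reading.
- r.get_calibration(name): a dict with "K" (3x3 intrinsics, pixels), "world_from_camera" (4x4, takes a point from camera to world coordinates). Camera axes: x right, y down, z forward; pixel columns grow to the right and rows downward; lengths in mm; the calibration is good to about 2 mm. A picture is of the moment at which its call begins: read the wrist's pose just before it. get_calibration takes no time and is no camera call; for the wrist camera it gives the pose at the moment of the call.
- r.sign_off(): hands the job in; it is judged then, once.
The state is a dict: "clock": time; "qpos": joint angles; "qvel": joint speeds; "joint_efforts": joint torques, N m; "eef_pos": TCP position; "tcp_rot": TCP orientation; "contact_force": force on the tool from outside, world axes, zero at the start; "wrist_torque": the same for the moment, N m; "opening": opening from 0.0 (shut) to 1.0 (fully open); "grasp_force": force on a finger pad.
Only numpy, scipy, OpenCV 4.12 (cv2) and the standard library are available. Lean on these libraries where they do the work, as an engineer would, in place of code of your own. Each camera call takes 0.05 s, during which the arm holds its last target. There are 200 camera calls.

## Working session

There is one attempt and no reset: what is moved stays moved. The work goes in short steps, Python scripts to look and compute and a tool call to move; the robot and the scene stay as the last step left them, time stands still between calls to the robot, and variables do not carry over. Pictures are saved under pics/ and viewed, at most 10 in all, crops included, and the job is handed in when it is done.

Besides the shell and the picture viewer there is one more tool, called after "Call:" as a command line: name --argument value ..., lists and objects as JSON in quotes. step_arm: Moves the arm, as the interface text tells. Its arguments: {"type":"object","properties":{"plan":{"type":"string"},"force":{"type":"number"}},"required":["plan"]}

```bash
mkdir -p pics; ls; python3 - <<'E'
from rig import r
import cv2,numpy as np
print(r.sense())
ims=[]
for n in("scene","side","wrist"):
    p,d=r.grab_frame(n); np.savez(f"{n}0.npz",p=p,d=d,**{k:np.array(v) for k,v in r.get_calibration(n).items() if k in("K","world_from_camera")})
    cv2.imwrite(f"pics/{n}0.png",p[:,:,::-1])
E
```

```text
pics
{'clock': 0.0, 'qpos': array([ 1.15559864e+00,  3.53644341e-01,  1.63410099e+00, -1.91123586e-05,
        1.15522558e+00, -2.40343293e-03]), 'qvel': array([ 1.37309275e-03,  7.16466789e-04, -7.12714972e-04, -6.60304244e-05,
       -3.75682648e-04, -3.06119538e-04]), 'joint_efforts': array([-3.61460887e-03, -6.05242753e+01, -3.42061973e+01, -3.23421191e-04,
        9.34102776e-03, -9.40749942e-05]), 'eef_pos': array([250.54548521, 572.05947259, 219.57826285]), 'tcp_rot': array([-3.14021436e+00,  1.41623926e-05,  2.72880614e+00]), 'contact_force': array([-0.42503929,  0.46727532,  0.66780488]), 'wrist_torque': array([-0.04599426, -0.02749062, -0.03856552]), 'grasp_force': 0.0, 'opening': 0.9983852827673629}
```

View pics/scene0.png

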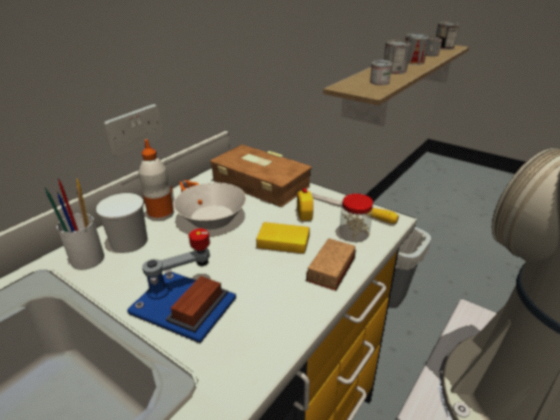

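View pics/side0.png

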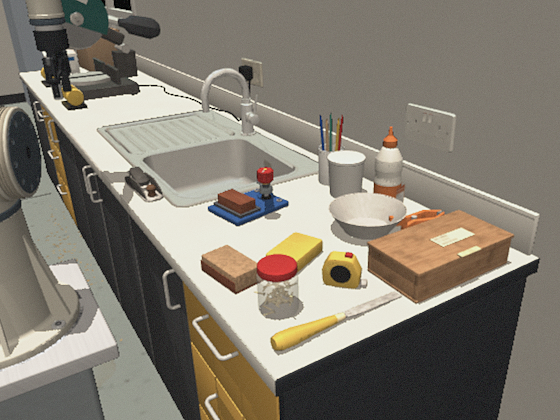

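The scene view shows the clamp's blue plate around (182,305), with the hub at (153,268) and the red knob at (200,240). In the side view the knob is at (264,175). The arm is swung out toward the bowl and bystanders.

```bash
cat > h.py <<'E'
import numpy as np,cv2
def load(n):
    z=np.load(n); return z['p'],z['d'],z['K'],z['world_from_camera']
def cloud(d,K,T):
    v,u=np.mgrid[:d.shape[0],:d.shape[1]]
    P=np.stack([(u-K[0,2])/K[0,0]*d,(v-K[1,2])/K[1,1]*d,d],-1)
    return P@T[:3,:3].T+T[:3,3]
def ray(uv,K,T):
    q=np.linalg.inv(K)@[uv[0],uv[1],1]; q=T[:3,:3]@q; return T[:3,3],q/np.linalg.norm(q)
def tri(rs):
    A=sum(np.eye(3)-np.outer(q,q) for o,q in rs); b=sum((np.eye(3)-np.outer(q,q))@o for o,q in rs)
    x=np.linalg.solve(A,b); return x,[np.linalg.norm(np.cross(x-o,q)) for o,q in rs]
def comp(m,near):
    n,l,s,c=cv2.connectedComponentsWithStats(m.astype(np.uint8))
    i=1+np.argmin(np.linalg.norm(c[1:]-near,axis=1)+1e3*(s[1:,4]<15)); return l==i,c[i],s[i]
def red(p):
    p=p.astype(int); return (p[...,0]>110)&(p[...,1]<60)&(p[...,2]<70)
def blue(p):
    p=p.astype(int); return (p[...,2]>p[...,0]+40)&(p[...,2]>p[...,1]+25)
E
python3 - <<'E'
from h import *
rs=[]
for n,kn,bn in(("scene",(200,240),(182,305)),("side",(264,175),(248,205))):
    p,d,K,T=load(n+"0.npz"); C=cloud(d,K,T)
    m,c,s=comp(red(p),kn); print(n,"knob",c,s,np.median(C[m],0).round(),C[m][:,2].min().round(),C[m][:,2].max().round()); rs.append(ray(s[:2]+(s[2:4]-1)/2,K,T))
    b=blue(p)&(d>0); X=C[b]; X=X[(abs(X[:,2]-14)<6)]
    med=np.median(X,0); X=X[np.linalg.norm(X[:,:2]-med[:2],axis=1)<130]
    print("plate",len(X),np.median(X,0).round(),cv2.minAreaRect(X[:,:2].astype(np.float32)))
    # tall grey points near plate
    near=(np.linalg.norm(C[...,:2]-med[:2],axis=2)<150)&(C[...,2]>50)&(C[...,2]<92)&~red(p)
    print("tall",near.sum()); 
    Y=C[near&(C[...,2]>80)]; print("hubtop",len(Y),np.median(Y,0).round() if len(Y) else 0)
    blk=(np.linalg.norm(C[...,:2]-med[:2],axis=2)<110)&(abs(C[...,2]-44)<4)
    print("block",blk.sum(),np.median(C[blk],0).round(),cv2.minAreaRect(C[blk][:,:2].astype(np.float32)))
    print("cam",T[:3,3].round())
print(tri(rs))
p,d,K,T=load("wrist0.npz");C=cloud(d,K,T);print("wristcam",T.round(2));print(K)
E
```

```text
scene knob [197.62328767 234.84246575] [189 228  20  13 146] [563. 102. 120.] 115.0 122.0
plate 2050 [570. 192.  14.] ((550.64453125, 167.54010009765625), (157.53411865234375, 116.40087127685547), 11.269587516784668)
tall 1046
hubtop 175 [601. 176.  82.]
block 1061 [517. 165.  44.] ((554.5269165039062, 165.46939086914062), (120.01155853271484, 91.76823425292969), 10.861163139343262)
cam [ 74. 499. 564.]
side knob [264.53636364 176.11818182] [257 168  16  15 110] [555.  80. 109.] 96.0 121.0
plate 683 [568. 132.  13.] ((550.0309448242188, 159.79754638671875), (159.5074005126953, 123.767333984375), 12.893704414367676)
tall 191
hubtop 27 [560.  88.  84.]
block 332 [516. 151.  43.] ((544.1768798828125, 160.1376953125), (102.92206573486328, 95.36614990234375), 10.355635643005371)
cam [  49. -855.  531.]
(array([566.21704509,  92.7201721 , 110.26529211]), [np.float64(4.739020933355224), np.float64(4.73902093335517)])
wristcam [[ 4.0000e-01  8.8000e-01  2.7000e-01  1.8261e+02]
 [ 9.2000e-01 -3.8000e-01 -1.2000e-01  6.0204e+02]
 [-0.0000e+00  2.9000e-01 -9.6000e-01  3.7501e+02]
 [ 0.0000e+00  0.0000e+00  0.0000e+00  1.0000e+00]]
[[330.54771946   0.         275.1991536 ]
 [  0.         330.54771946 205.14773957]
 [  0.           0.           1.        ]]
```

View pics/wrist0.png

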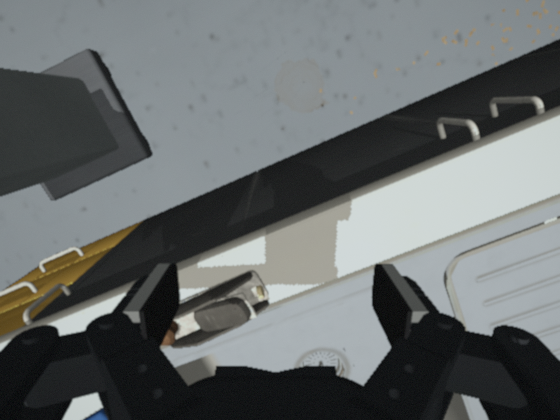

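Call:
step_arm --plan "0 0 50 150 -230 40 0;0 0 50 150 -230 40 0;0 0 50 150 -230 40 0;0 0 50 150 -230 40 0;0 0 50 150 -230 40 0;0 0 50 150 -230 40 0;0 0 50 150 -230 40 0;0 0 50 150 -230 40 0"

```text
clock: 0.95
eef_pos: [401.1, 342.0, 260.4]
tcp_rot: [3.141, 0.0, -2.686]
contact_force: [0.3, 0.6, 0.3]
opening: 0.998
grasp_force: 0.0
```

Call:
step_arm --plan "0 0 46 160 -245 0 0;0 0 46 160 -245 0 0;0 0 46 160 -245 0 0;0 0 46 160 -245 0 0;0 0 46 160 -245 0 0;0 0 46 160 -245 0 0;0 0 46 160 -245 0 0;0 0 46 160 -245 0 0"

```text
clock: 1.75
eef_pos: [561.5, 96.9, 259.7]
tcp_rot: [3.141, -0.0, -1.884]
contact_force: [-0.0, 0.8, -0.2]
opening: 0.999
grasp_force: 0.0
```

```bash
cat > look.py <<'E'
import sys
from rig import r
from h import *
n=sys.argv[1]
s=r.sense(); c=r.get_calibration("wrist"); p,d=r.grab_frame("wrist")
np.savez(n+".npz",p=p,d=d,K=c["K"],world_from_camera=c["world_from_camera"]); cv2.imwrite(f"pics/{n}.png",p[:,:,::-1])
print(s['clock'],s['eef_pos'].round(1),s['tcp_rot'].round(3),s['qpos'].round(3),s['contact_force'].round(2),s['wrist_torque'].round(3))
E
python3 look.py w1
```

```text
1.75 [561.5  96.9 259.7] [ 3.141 -0.    -1.884] [ 0.168  0.232  1.71   0.     1.201 -2.66 ] [-0.05  0.8  -0.16] [0.006 0.069 0.041]
```

View pics/w1.png

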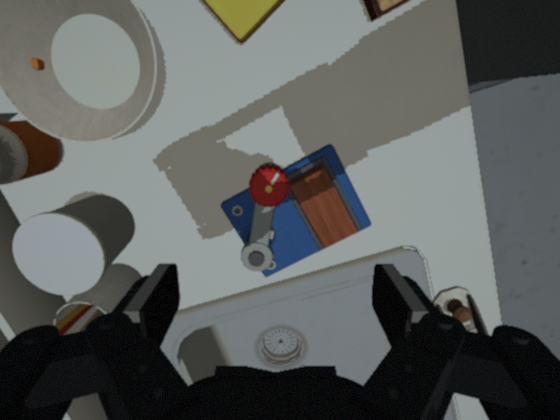

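The wrist view shows the knob top at (269,187), the hub at (257,255) and the block around (325,208). There is room around the knob.

```bash
cat > m.py <<'E'
import sys
from h import *
p,d,K,T=load(sys.argv[1]+".npz"); C=cloud(d,K,T)
m=red(p)&(abs(C[...,2]-120)<6); m,c,s=comp(m,eval(sys.argv[2]) if len(sys.argv)>2 else (269,187))
k=C[m]; print("knobtop",c.round(1),s,k.mean(0).round(1),cv2.minEnclosingCircle(k[:,:2].astype(np.float32)))
b=blue(p)&(abs(C[...,2]-14)<5); X=C[b][:,:2].astype(np.float32); R=cv2.minAreaRect(X); print("plate",R)
near=np.linalg.norm(C[...,:2]-np.array(R[0]),axis=2)<100
h=near&(abs(C[...,2]-85)<4)&~red(p); print("hub",h.sum(),C[h].mean(0).round(1),cv2.minEnclosingCircle(C[h][:,:2].astype(np.float32)))
bl=near&(abs(C[...,2]-44)<3); print("block",bl.sum(),C[bl].mean(0).round(1),cv2.minAreaRect(C[bl][:,:2].astype(np.float32)))
P,Q=C[h].mean(0)[:2],k.mean(0)[:2]; print("arm",np.linalg.norm(P-Q),np.degrees(np.arctan2(*(Q-P)[::-1])))
E
python3 m.py w1
```

```text
knobtop [268.6 173.6] [260 169  20  13 117] [563.1  81.2 121.3] ((561.7166748046875, 79.50609588623047), 8.665539741516113)
plate ((554.9749755859375, 162.50411987304688), (155.8984375, 116.64179229736328), 11.194889068603516)
hub 681 [607.3 171.6  83.3] ((600.18408203125, 155.8411407470703), 37.58496856689453)
block 2628 [520.7 155.   45.8] ((558.028564453125, 164.17193603515625), (121.83222961425781, 90.28778839111328), 11.065644264221191)
arm 100.64535546719198 -116.07474842618294
```

Call:
step_arm --plan "0 0 0 4 -4 -60 0;0 0 0 4 -4 -60 0;0 0 0 4 -4 -60 0;0 0 0 4 -4 -60 0"

```text
clock: 2.2
eef_pos: [564.8, 94.7, 201.3]
tcp_rot: [-3.141, 0.0, -1.878]
contact_force: [-0.1, 1.0, -0.2]
opening: 1.003
grasp_force: 0.0
```

```bash
python3 look.py w2
python3 - <<'E'
import re
s=open('h.py').read()
s=s.replace("(p[...,0]>110)&(p[...,1]<60)&(p[...,2]<70)","(p[...,0]>75)&(p[...,0]>2.2*p[...,1])&(p[...,0]>2.2*p[...,2])"); open('h.py','w').write(s)
from h import *
rs=[];hs=[]
for n in("w1","w2"):
    p,d,K,T=load(n+".npz"); C=cloud(d,K,T)
    m=red(p)&(C[...,2]>115)&(C[...,2]<126)&(np.linalg.norm(C[...,:2]-[565,92],axis=2)<40); m=cv2.morphologyEx(m.astype(np.uint8),cv2.MORPH_CLOSE,np.ones((7,7)))
    pts=np.argwhere(m)[:,::-1].astype(np.float32); (c,rad)=cv2.minEnclosingCircle(pts); print(n,c,rad,C[m>0].mean(0).round(1)); rs.append(ray(c,K,T))
    h=((np.linalg.norm(C[...,:2]-[605,174],axis=2)<24)&(abs(C[...,2]-84)<5)&~red(p))
    pts=np.argwhere(h)[:,::-1].astype(np.float32); c=pts.mean(0); print("hub",c,len(pts),C[h].mean(0).round(1)); hs.append(ray(c,K,T))
    b=blue(p)&(abs(C[...,2]-14)<5); print("plate",cv2.minAreaRect(C[b][:,:2].astype(np.float32)))
print(tri(rs),tri(hs))
E
```

```text
2.2 [564.8  94.7 201.3] [-3.141  0.    -1.878] [ 0.163  0.291  1.767  0.     1.083 -2.671] [-0.11  0.97 -0.22] [ 0.007 -0.007 -0.014]
w1 (268.33673095703125, 185.66326904296875) 19.817171096801758 [566.8  92.2 122.1]
hub [256.86996 254.43735] 846 [606.9 170.7  82.6]
plate ((554.9749755859375, 162.50411987304688), (155.8984375, 116.64179229736328), 11.194889068603516)
w2 (271.6888732910156, 205.874755859375) 24.375871658325195 [567.2  92.  121.9]
hub [257.2937 282.1346] 1144 [606.8 170.3  82.6]
plate ((554.713134765625, 162.3079833984375), (156.28121948242188, 116.90362548828125), 11.116148948669434)
(array([566.85404503,  91.31360213, 122.9238024 ]), [np.float64(0.17128135059220242), np.float64(0.17128135059207072)]) (array([607.80778652, 172.59807402,  78.17386806]), [np.float64(0.017861266252924727), np.float64(0.017861266252995858)])
```

View pics/w2.png

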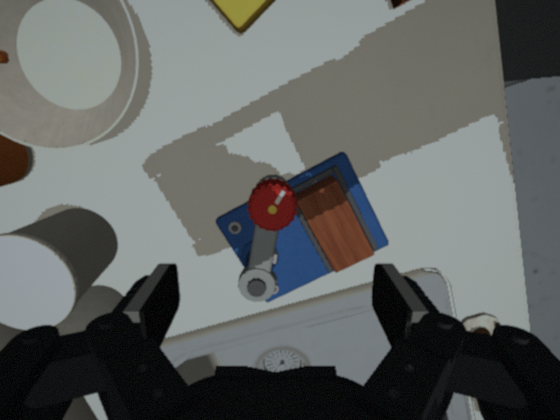

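The second view has the knob at (272,206) and the hub at (257,283), consistent with the first. The results:
- **Knob:** (567,92), top about 121 mm.
- **Pivot:** (608,172), which makes the arm 90 mm long.
- **Swing:** about 0.90 rad.

Now descend and grip.

Call:
step_arm --plan "0 0 0 2 -3 -40 0;0 0 0 2 -3 -70 0;0 0 0 2 -3 -97 0;0 0 0 2 -3 -97 0;0 0 0 2 -3 -97 0" --force 30

```text
clock: 2.75
eef_pos: [567.5, 90.9, 104.7]
tcp_rot: [-3.141, 0.001, -1.879]
contact_force: [0.3, -0.8, -0.5]
opening: 1.001
grasp_force: 0.0
```

Call:
step_arm --plan "0 0 0 0 0 0 100;0 0 0 0 0 0 160;0 0 0 0 0 0 200;0 0 0 0 0 0 255;0 0 0 0 0 0 255;0 0 0 0 0 0 255;0 0 0 0 0 0 255" --force 30

```text
clock: 3.45
eef_pos: [567.3, 90.5, 104.4]
tcp_rot: [-3.14, 0.001, -1.879]
contact_force: [-2.2, -0.5, 7.2]
opening: 0.398
grasp_force: 29.1
```

```bash
python3 look.py w3
```

```text
3.45 [567.3  90.5 104.4] [-3.140e+00  1.000e-03 -1.879e+00] [ 0.156  0.411  1.841 -0.     0.888 -2.678] [-2.24 -0.49  7.22] [-0.057  0.344  0.031]
```

View pics/w3.png

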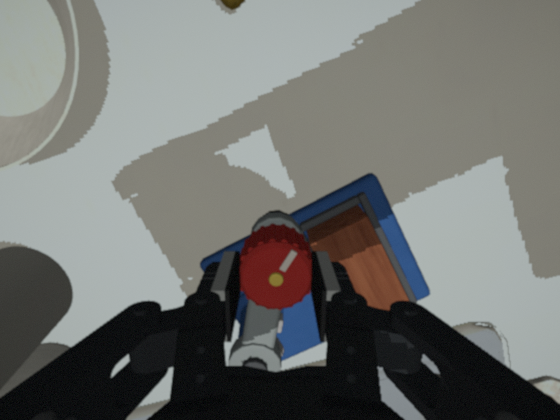

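```bash
python3 - <<'E'
import numpy as np
v=np.array([-40.7,-81.0])
for a0 in range(0,52,4):
    a=-np.radians(a0);R=np.array([[np.cos(a),-np.sin(a)],[np.sin(a),np.cos(a)]]);print(a0,(R@v-v).round(1))
E
```

```text
0 [0. 0.]
4 [-5.6  3. ]
8 [-10.9   6.5]
12 [-16.   10.2]
16 [-20.7  14.4]
20 [-25.2  18.8]
24 [-29.4  23.6]
28 [-33.3  28.6]
32 [-36.7  33.9]
36 [-39.8  39.4]
40 [-42.5  45.1]
44 [-44.8  51. ]
48 [-46.7  57. ]
```

Call:
step_arm --plan "0 0 -4 -5.6 3 0 255;0 0 -8 -10.9 6.5 0 255;0 0 -12 -16 10.2 0 255;0 0 -16 -20.7 14.4 0 255;0 0 -20 -25.2 18.8 0 255;0 0 -24 -29.4 23.6 0 255;0 0 -24 -29.4 23.6 0 255"

```text
clock: 4.2
eef_pos: [537.4, 114.2, 104.4]
tcp_rot: [-3.141, 0.0, -2.3]
contact_force: [-3.7, -1.0, 8.1]
opening: 0.39
grasp_force: 29.9
```

```bash
cat > st.py <<'E'
from rig import r
s=r.sense(); print(s['clock'],s['eef_pos'].round(1),s['tcp_rot'].round(3),s['qpos'].round(3),s['contact_force'].round(2),s['wrist_torque'].round(3),round(s['opening'],3),round(s['grasp_force'],1))
E
python3 st.py
```

```text
4.2 [537.4 114.2 104.4] [-3.141  0.    -2.3  ] [ 2.070e-01  3.780e-01  1.895e+00 -1.000e-03  8.680e-01 -2.205e+00] [-3.66 -1.01  8.08] [-0.185  0.596  0.012] 0.39 29.9
```

Call:
step_arm --plan "0 0 -4 -3.9 5 0 255;0 0 -8 -7.3 10.3 0 255;0 0 -12 -10.4 15.8 0 255;0 0 -16 -13.1 21.5 0 255;0 0 -20 -15.4 27.4 0 255;0 0 -24 -17.3 33.4 0 255;0 0 -24 -17.3 33.4 0 255"

```text
clock: 4.9
eef_pos: [519.5, 147.8, 104.3]
tcp_rot: [3.141, -0.001, -2.719]
contact_force: [-5.4, -0.6, 11.1]
opening: 0.395
grasp_force: 30.2
```

```bash
python3 st.py
```

```text
4.9 [519.5 147.8 104.3] [ 3.141e+00 -1.000e-03 -2.719e+00] [ 0.274  0.366  1.914  0.     0.862 -1.719] [-5.43 -0.63 11.11] [0.01  0.914 0.094] 0.395 30.2
```

Call:
step_arm --plan "0 0 -1 -0.4 1.5 0 255;0 0 -2 -0.8 3.1 0 255;0 0 -3 -1.2 4.6 0 255;0 0 -3 -1.2 4.6 0 255"

```text
clock: 5.3
eef_pos: [518.5, 151.8, 104.3]
tcp_rot: [-3.141, -0.001, -2.769]
contact_force: [-5.2, -2.5, 10.9]
opening: 0.393
grasp_force: 30.1
```

Call:
step_arm --plan "0 0 -0.5 -0.2 0.8 0 255;0 0 -1 -0.3 1.5 0 255;0 0 -1 -0.3 1.5 0 255"

```text
clock: 5.6
eef_pos: [518.1, 153.2, 104.3]
tcp_rot: [-3.141, -0.001, -2.786]
contact_force: [-5.4, -2.2, 11.8]
opening: 0.393
grasp_force: 30.2
```

Call:
step_arm --plan "0 0 -0.5 -0.2 0.8 0 255;0 0 -1 -0.3 1.5 0 255;0 0 -1 -0.3 1.5 0 255"

```text
clock: 5.9
eef_pos: [517.8, 154.7, 104.3]
tcp_rot: [-3.141, -0.001, -2.804]
contact_force: [-5.3, -3.6, 12.0]
opening: 0.394
grasp_force: 30.2
```

```bash
python3 st.py
```

```text
5.9 [517.8 154.7 104.3] [-3.141e+00 -1.000e-03 -2.804e+00] [ 2.880e-01  3.670e-01  1.913e+00 -1.000e-03  8.620e-01 -1.620e+00] [-5.27 -3.59 12.04] [-0.633  0.859  0.004] 0.394 30.2
```

Call:
step_arm --plan "0 0 -0.5 -0.2 0.8 0 255;0 0 -1 -0.3 1.5 0 255;0 0 -1 -0.3 1.5 0 255"

```text
clock: 6.2
eef_pos: [517.5, 156.0, 104.3]
tcp_rot: [-3.141, -0.001, -2.821]
contact_force: [-4.5, -4.2, 11.6]
opening: 0.398
grasp_force: 30.2
```

Call:
step_arm --plan "0 0 0 -0.2 0.8 0 255;0 0 0 -0.3 1.5 0 255;0 0 0 -0.3 1.5 0 255"

```text
clock: 6.5
eef_pos: [517.5, 156.4, 104.3]
tcp_rot: [-3.139, -0.001, -2.82]
contact_force: [-3.2, -11.7, 12.1]
opening: 0.394
grasp_force: 30.3
```

```bash
python3 st.py
```

```text
6.5 [517.5 156.4 104.3] [-3.139e+00 -1.000e-03 -2.820e+00] [ 0.292  0.367  1.913 -0.004  0.863 -1.597] [ -3.21 -11.71  12.13] [-2.025  0.51   0.009] 0.394 30.3
```

Call:
step_arm --plan "0 0 0 0 -0.7 0 255;0 0 0 0 -0.7 0 100;0 0 0 0 -0.7 0 0;0 0 0 0 -0.7 0 0;0 0 0 0 -0.7 0 0;0 0 0 0 -0.7 0 0"

```text
clock: 7.1
eef_pos: [517.6, 157.5, 103.2]
tcp_rot: [3.142, -0.0, -2.821]
contact_force: [-0.2, -0.1, 0.1]
opening: 1.004
grasp_force: 0.0
```

Call:
step_arm --plan "0 0 8 2 0 0 0;0 0 16 2 0 0 0;0 0 24 2 0 0 0;0 0 32 2 0 0 0;0 0 40 2 0 0 0;0 0 48 2 0 0 0;0 0 55 2 0 0 0;0 0 55 2 0 0 0"

```text
clock: 7.9
eef_pos: [519.6, 157.5, 103.2]
tcp_rot: [3.142, 0.0, -1.86]
contact_force: [-0.1, -0.2, -0.2]
opening: 0.997
grasp_force: 0.0
```

```bash
python3 look.py w4; python3 - <<'E'
from h import *
p,d,K,T=load("w4.npz"); C=cloud(d,K,T)
m=red(p)&(C[...,2]>114)&(C[...,2]<127)&(np.linalg.norm(C[...,:2]-[520,155],axis=2)<40); m=cv2.morphologyEx(m.astype(np.uint8),cv2.MORPH_CLOSE,np.ones((7,7)))
pts=np.argwhere(m)[:,::-1].astype(np.float32); (c,rad)=cv2.minEnclosingCircle(pts); o,q=ray(c,K,T); print(c,rad,C[m>0].mean(0).round(1),o+q*(120-o[2])/q[2])
h=((np.linalg.norm(C[...,:2]-[607,172],axis=2)<24)&(abs(C[...,2]-84)<5)&~red(p)); print("hub",h.sum())
E
```

```text
7.9 [519.6 157.5 103.2] [ 3.142  0.    -1.86 ] [ 0.291  0.371  1.909  0.     0.861 -2.561] [-0.11 -0.16 -0.2 ] [ 0.041  0.004 -0.05 ]
(273.4230651855469, 266.19232177734375) 39.20840835571289 [520.6 153.4 122.3] [520.24546508 154.29646729 120.        ]
hub 359
```

View pics/w4.png

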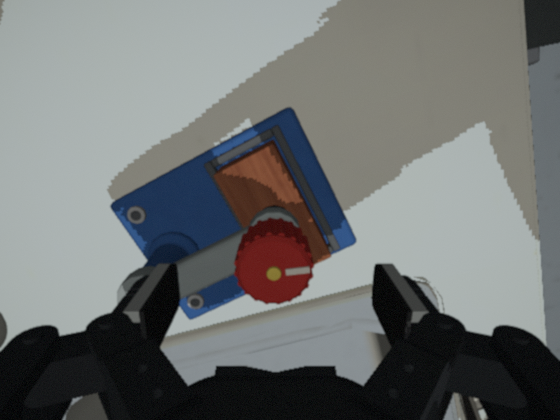

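The arm is home over the block, with the knob at about (274,270) and its yellow pin at (274,274). The pin marks the axis, so I locate that.

```bash
python3 - <<'E'
from h import *
rs=[]
for n,g in(("w1",(269,189)),("w2",(272,210)),("w3",(276,280)),("w4",(274,274))):
    p,d,K,T=load(n+".npz"); P=p.astype(int)
    m=(P[...,0]>110)&(P[...,1]>90)&(P[...,2]<90); v,u=np.mgrid[:420,:560]; m&=np.hypot(u-g[0],v-g[1])<12
    c=np.array([u[m].mean(),v[m].mean()]); o,q=ray(c,K,T); print(n,m.sum(),c.round(1),(o+q*(122-o[2])/q[2]).round(1)); rs.append((o,q))
print(tri(rs[:3]))
E
```

```text
w1 16 [268.1 188.3] [567.7  93.8 122. ]
w2 32 [271.8 209.2] [567.8  94.1 122. ]
w3 125 [275.6 279.6] [568.8  93.9 122. ]
w4 130 [273.4 273.6] [521.1 156.9 122. ]
(array([568.03126849,  93.6491862 , 122.77600546]), [np.float64(0.37347532861025245), np.float64(0.3385860049665609), np.float64(0.6931524751521146)])
```

Call:
step_arm --plan "0 0 0 1.2 -0.5 1 0;0 0 0 1.2 -0.5 1 100;0 0 0 1.2 -0.5 1 160;0 0 0 1.2 -0.5 1 255;0 0 0 1.2 -0.5 1 255;0 0 0 1.2 -0.5 1 255;0 0 0 1.2 -0.5 1 255;0 0 0 1.2 -0.5 1 255" --force 35

```text
clock: 8.75
eef_pos: [520.5, 157.0, 104.6]
tcp_rot: [3.141, -0.0, -1.862]
contact_force: [-2.4, 0.3, 4.8]
opening: 0.386
grasp_force: 34.2
```

```bash
python3 st.py
```

```text
8.75 [520.5 157.  104.6] [ 3.141 -0.    -1.862] [ 0.29   0.37   1.906  0.     0.865 -2.561] [-2.35  0.31  4.77] [0.039 0.514 0.057] 0.386 34.2
```

Call:
step_arm --plan "0 0 -5 0 0 0 255;0 0 -10 0 0 0 255;0 0 -15 0 0 0 255;0 0 -20 0 0 0 255;0 0 -20 0 0 0 255"

```text
clock: 9.25
eef_pos: [520.6, 157.0, 104.6]
tcp_rot: [3.141, -0.0, -2.214]
contact_force: [-2.3, 0.2, 5.8]
opening: 0.39
grasp_force: 34.3
```

```bash
python3 st.py
```

```text
9.25 [520.6 157.  104.6] [ 3.141 -0.    -2.214] [ 0.29   0.37   1.906  0.     0.865 -2.209] [-2.35  0.19  5.78] [-0.017  0.477  0.159] 0.39 34.3
```

Call:
step_arm --plan "0 0 -5 0 0 0 255;0 0 -10 0 0 0 255;0 0 -15 0 0 0 255;0 0 -20 0 0 0 255;0 0 -20 0 0 0 255"

```text
clock: 9.75
eef_pos: [520.6, 156.9, 104.6]
tcp_rot: [3.141, -0.0, -2.563]
contact_force: [-2.4, -0.7, 5.5]
opening: 0.386
grasp_force: 34.3
```

```bash
python3 st.py
```

```text
9.75 [520.6 156.9 104.6] [ 3.141 -0.    -2.563] [ 0.29   0.37   1.906  0.     0.865 -1.86 ] [-2.43 -0.74  5.49] [-0.077  0.383  0.133] 0.386 34.3
```

```bash
cat > tq.py <<'E'
from rig import r
import numpy as np
t=[]
for i in range(4):
    s=r.sense(); t.append(s['wrist_torque'][2]); r.grab_frame("wrist")
print(round(s['clock'],2),s['eef_pos'].round(1),s['tcp_rot'].round(3),s['qpos'][5].round(3),s['contact_force'].round(1),"Tz",np.round(t,3),"mean",np.mean(t).round(3))
E
python3 tq.py
```

```text
9.9 [520.6 156.9 104.6] [ 3.141 -0.    -2.56 ] -1.863 [-1.9 -0.6  5.7] Tz [0.133 0.172 0.063 0.115] mean 0.121
```

Call:
step_arm --plan "0 0 -4 0 0 0 255;0 0 -8 0 0 0 255;0 0 -8 0 0 0 255"

```text
clock: 10.25
eef_pos: [520.6, 156.9, 104.6]
tcp_rot: [3.142, -0.0, -2.702]
contact_force: [-2.7, 1.1, 5.3]
opening: 0.39
grasp_force: 34.3
```

```bash
python3 tq.py
```

```text
10.4 [520.6 156.9 104.6] [ 3.142 -0.    -2.699] -1.723 [-2.6 -0.4  4.7] Tz [0.141 0.143 0.075 0.134] mean 0.123
```

Call:
step_arm --plan "0 0 -4 0 0 0 255;0 0 -8 0 0 0 255;0 0 -8 0 0 0 255"

```text
clock: 10.75
eef_pos: [520.6, 156.9, 104.6]
tcp_rot: [-3.142, -0.0, -2.841]
contact_force: [-1.8, -1.2, 5.6]
opening: 0.384
grasp_force: 34.3
```

```bash
python3 tq.py
```

```text
10.9 [520.6 156.9 104.6] [-3.142 -0.    -2.839] -1.584 [-1.  -0.7  4.9] Tz [0.165 0.127 0.098 0.14 ] mean 0.133
```

```bash
sed -i 's/range(4)/range(6)/' tq.py; python3 tq.py
```

```text
11.2 [520.6 156.9 104.6] [-3.142 -0.    -2.839] -1.584 [-1.7  0.1  4.6] Tz [0.133 0.086 0.11  0.142 0.131 0.128] mean 0.122
```

Call:
step_arm --plan "0 0 -4 0 0 0 255;0 0 -8 0 0 0 255;0 0 -8 0 0 0 255"

```text
clock: 11.55
eef_pos: [520.6, 156.9, 104.6]
tcp_rot: [-3.141, -0.0, -2.981]
contact_force: [-1.8, 0.4, 5.3]
opening: 0.392
grasp_force: 34.3
```

```bash
python3 tq.py
```

```text
11.8 [520.6 156.9 104.6] [-3.141 -0.    -2.978] -1.444 [-2.3 -0.7  5.9] Tz [0.137 0.212 0.12  0.154 0.136 0.173] mean 0.155
```

Call:
step_arm --plan "0 0 -4 0 0 0 255;0 0 -8 0 0 0 255;0 0 -8 0 0 0 255"

```text
clock: 12.15
eef_pos: [520.7, 156.8, 104.6]
tcp_rot: [-3.141, -0.0, -3.121]
contact_force: [-1.7, -0.3, 4.2]
opening: 0.389
grasp_force: 34.3
```

```bash
python3 tq.py
```

```text
12.4 [520.7 156.9 104.7] [-3.141 -0.    -3.118] -1.304 [-2.2 -0.4  5.5] Tz [0.062 0.107 0.1   0.123 0.133 0.138] mean 0.111
```

Still running free.

Call:
step_arm --plan "0 0 -4 0 0 0 255;0 0 -8 0 0 0 255;0 0 -8 0 0 0 255"

```text
clock: 12.75
eef_pos: [520.6, 156.8, 104.6]
tcp_rot: [-3.141, -0.0, 3.023]
contact_force: [-3.1, -1.4, 4.6]
opening: 0.386
grasp_force: 34.3
```

```bash
python3 tq.py
```

```text
13.0 [520.6 156.8 104.6] [-3.141 -0.     3.025] -1.165 [-2.5 -1.4  5.1] Tz [0.146 0.185 0.123 0.149 0.078 0.139] mean 0.137
```

Call:
step_arm --plan "0 0 -4 0 0 0 255;0 0 -8 0 0 0 255;0 0 -8 0 0 0 255"

```text
clock: 13.35
eef_pos: [520.6, 156.8, 104.6]
tcp_rot: [-3.141, -0.0, 2.883]
contact_force: [-2.1, -1.0, 5.5]
opening: 0.39
grasp_force: 34.3
```

```bash
python3 tq.py
```

```text
13.6 [520.6 156.8 104.6] [-3.141 -0.     2.886] -1.025 [-1.6 -0.8  5.9] Tz [0.142 0.106 0.124 0.116 0.162 0.146] mean 0.133
```

Call:
step_arm --plan "0 0 -4 0 0 0 255;0 0 -8 0 0 0 255;0 0 -8 0 0 0 255"

```text
clock: 13.95
eef_pos: [520.6, 156.8, 104.6]
tcp_rot: [-3.141, -0.0, 2.744]
contact_force: [-2.3, -0.2, 5.8]
opening: 0.389
grasp_force: 34.3
```

```bash
python3 tq.py
```

```text
14.2 [520.6 156.8 104.6] [-3.141 -0.     2.746] -0.885 [-1.4 -0.7  5.8] Tz [0.14  0.166 0.102 0.08  0.126 0.088] mean 0.117
```

Call:
step_arm --plan "0 0 -4 0 0 0 255;0 0 -8 0 0 0 255;0 0 -8 0 0 0 255"

```text
clock: 14.55
eef_pos: [520.6, 156.7, 104.6]
tcp_rot: [-3.141, -0.0, 2.604]
contact_force: [-2.5, -1.1, 5.1]
opening: 0.392
grasp_force: 34.3
```

```bash
python3 tq.py
```

```text
14.8 [520.6 156.7 104.6] [-3.141 -0.     2.607] -0.746 [-1.6 -0.8  5.5] Tz [0.146 0.1   0.117 0.144 0.133 0.165] mean 0.134
```

Call:
step_arm --plan "0 0 -4 0 0 0 255;0 0 -8 0 0 0 255;0 0 -8 0 0 0 255"

```text
clock: 15.15
eef_pos: [520.6, 156.7, 104.6]
tcp_rot: [-3.141, -0.0, 2.465]
contact_force: [-1.9, -1.1, 5.6]
opening: 0.389
grasp_force: 34.3
```

```bash
python3 tq.py
```

```text
15.4 [520.6 156.7 104.6] [-3.141 -0.     2.467] -0.606 [-2.7 -1.4  5.8] Tz [0.154 0.1   0.059 0.092 0.163 0.097] mean 0.111
```

Call:
step_arm --plan "0 0 -4 0 0 0 255;0 0 -8 0 0 0 255;0 0 -8 0 0 0 255"

```text
clock: 15.75
eef_pos: [520.6, 156.7, 104.7]
tcp_rot: [-3.141, -0.0, 2.325]
contact_force: [-2.6, -0.7, 6.0]
opening: 0.39
grasp_force: 34.4
```

```bash
python3 tq.py
```

```text
16.0 [520.6 156.7 104.7] [-3.141 -0.     2.327] -0.467 [-2.2 -1.7  6.1] Tz [0.181 0.148 0.096 0.152 0.109 0.155] mean 0.14
```

Call:
step_arm --plan "0 0 -4 0 0 0 255;0 0 -8 0 0 0 255;0 0 -8 0 0 0 255"

```text
clock: 16.35
eef_pos: [520.6, 156.7, 104.7]
tcp_rot: [-3.141, 0.0, 2.185]
contact_force: [-2.5, -1.5, 6.9]
opening: 0.385
grasp_force: 34.5
```

```bash
python3 tq.py
```

```text
16.6 [520.6 156.7 104.8] [-3.141  0.     2.188] -0.327 [-3.7 -1.   7.1] Tz [0.181 0.164 0.213 0.261 0.178 0.223] mean 0.203
```

Call:
step_arm --plan "0 0 -4 0 0 0 255;0 0 -8 0 0 0 255;0 0 -8 0 0 0 255"

```text
clock: 16.95
eef_pos: [520.6, 156.7, 104.8]
tcp_rot: [-3.141, 0.0, 2.046]
contact_force: [-2.7, -1.4, 7.7]
opening: 0.386
grasp_force: 34.5
```

```bash
python3 tq.py;python3 look.py w5
```

```text
17.2 [520.6 156.7 104.8] [-3.141  0.     2.048] -0.187 [-3.3 -1.7  6.3] Tz [0.244 0.229 0.269 0.278 0.217 0.265] mean 0.25
17.25 [520.6 156.7 104.8] [-3.141  0.     2.048] [ 0.29   0.37   1.906 -0.     0.866 -0.187] [-2.41 -1.39  7.57] [-0.292  0.538  0.253]
```

View pics/w5.png

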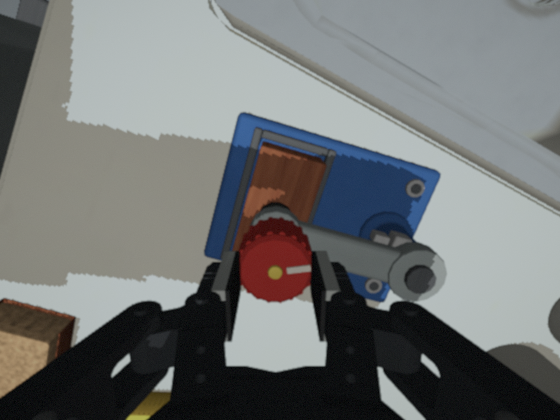

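The white mark still points to about 3 o'clock between the pads, so the knob is turning with the gripper. Torque has climbed to about 0.25 N m. One more small step will show whether it has plateaued.

Call:
step_arm --plan "0 0 -4 0 0 0 255;0 0 -8 0 0 0 255;0 0 -8 0 0 0 255"

```text
clock: 17.6
eef_pos: [520.5, 156.7, 104.8]
tcp_rot: [-3.141, 0.0, 1.906]
contact_force: [-3.6, -1.4, 7.4]
opening: 0.389
grasp_force: 34.5
```

```bash
sed -i 's/range(6)/range(10)/' tq.py; python3 tq.py
```

```text
18.05 [520.5 156.7 104.8] [-3.141  0.     1.909] -0.048 [-3.2 -1.3  7.2] Tz [0.258 0.25  0.274 0.273 0.235 0.249 0.215 0.272 0.184 0.268] mean 0.248
```

Call:
step_arm --plan "0 0 -4 0 0 0 255;0 0 -7 0 0 0 255;0 0 -7 0 0 0 255"

```text
clock: 18.4
eef_pos: [520.5, 156.7, 104.8]
tcp_rot: [-3.141, 0.0, 1.785]
contact_force: [-3.6, -1.6, 7.9]
opening: 0.391
grasp_force: 34.5
```

```bash
python3 tq.py
```

```text
18.85 [520.5 156.7 104.8] [-3.141  0.     1.787] 0.074 [-2.8 -1.8  7.7] Tz [0.241 0.226 0.233 0.255 0.251 0.263 0.249 0.239 0.232 0.245] mean 0.243
```

Call:
step_arm --plan "0 0 0 0 0 0 200;0 0 0 0 0 0 100;0 0 0 0 0 0 0;0 0 0 0 0 0 0;0 0 0 0 0 0 0;0 0 0 0 0 0 0"

```text
clock: 19.5
eef_pos: [520.8, 156.9, 104.2]
tcp_rot: [-3.141, 0.0, 1.786]
contact_force: [-0.1, -0.3, 0.2]
opening: 1.001
grasp_force: 0.0
```

Call:
step_arm --plan "0 0 0 0 0 15 0;0 0 0 0 0 40 0;0 0 0 0 0 80 0;0 0 0 0 0 120 0;0 0 0 0 0 120 0;0 0 0 0 0 120 0"

```text
clock: 20.1
eef_pos: [521.3, 157.0, 225.1]
tcp_rot: [3.139, -0.0, 1.786]
contact_force: [-0.5, -0.3, 0.3]
opening: 1.001
grasp_force: 0.0
```

```bash
python3 look.py w6; python3 - <<'E'
from rig import r
import cv2
p,d=r.grab_frame("side"); cv2.imwrite("pics/side6.png",cv2.resize(p[130:240,180:340,::-1],None,fx=4,fy=4))
E
```

```text
20.1 [521.3 157.  225.1] [ 3.139 -0.     1.786] [0.29  0.222 1.803 0.    1.115 0.074] [-0.49 -0.27  0.29] [ 0.028 -0.014  0.025]
```

View pics/w6.png

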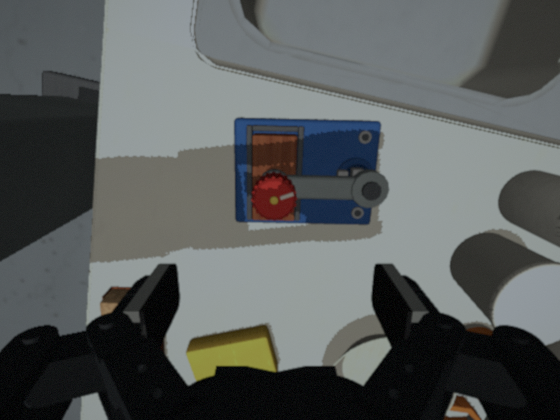

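View pics/side6.png

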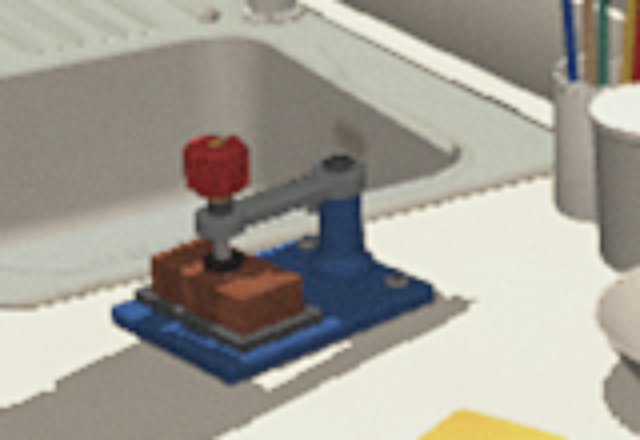

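The wrist view shows the arm home along the clamp, with the knob at (274,197) and the block in its nest. The side crop shows the foot seated on the block at about (222,260). The gripper is clear, so I hand in.

```bash
python3 -c "
from rig import r
print(r.sign_off())"
```

```text
the job is handed in; nothing more can be done
None
```

I swung the clamp arm home and turned the thumbscrew until the torque levelled off at about 0.25 N m, an estimated 0.25–0.4 rad of clutch slip. I then let go and handed the job in at about 20 s, with the foot on the block and the block in its nest; the sign-off gave no verdict.

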